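Crisscross tightening of a gearbox cover, then release from the vise

TASK

Tighten the four lever bolts of the gearbox cover clockwise in two crisscross passes, always doing the diagonally opposite bolt next: in the first pass turn each lever only about halfway, until it points straight out from its corner, and in the second pass turn each one fully against its stop pin. Only then slide the vise jaw fully open by its upright tab, away from the gearbox. Leave the other things on the bench undisturbed.

Things in the scene. Friction and masses are not known exactly. Their poses are not given: they have to be found in the camera images.
- vise: low blue vise, fixed to the table, holding a square black gearbox housing (120 x 120 mm). Origin on the table top under the housing's centre; z up, +y points from the housing to the sliding jaw. Bed 110 mm (x) by 330 mm (y from -105 to +225 mm), 25 mm high; jaws up to 71 mm high beside the housing. Stop pins for the levers stand on the cover
- cover (a point): centre of the gearbox's aluminium cover plate (126 x 126 mm), on its top face, 88 mm above the table. A brass hub (54 mm across) rises 11 mm in the middle. Four bolts stand at x and y = +-45 mm (vise frame), heads up to 127 mm above the table, each with a dark steel lever that reaches out over free air
- bolt_1 (a joint): turn of the bolt and lever at the cover's +x +y corner (vise frame), rad, growing clockwise seen from above (tightening). 0: lever points to the vise's +y; pi/4 (halfway): straight out along the diagonal of the corner; pi/2: points to the vise's +x, against its fixed stop pin (tight). Starts loose, 0 to 0.25. bolt_1 and bolt_3 are diagonal opposites, and so are bolt_2 and bolt_4
- lever_1_tip (a point): centre of the round end knob of the lever of bolt_1, 66 mm from the bolt's axis, 109 mm above the table; knob 18 mm across, 16 mm tall. The lever from axis to knob is a straight bar 14 mm wide, its underside 102 mm and top 116 mm above the table. It turns stiffly (0.2 N m, about 4 N when pushed sideways near the end) and stays where it is left
- bolt_2 (a joint): turn of the bolt and lever at the cover's +x -y corner (vise frame), rad, growing clockwise seen from above (tightening). 0: lever points to the vise's +x; pi/4 (halfway): straight out along the diagonal of the corner; pi/2: points to the vise's -y, against its fixed stop pin (tight). Starts loose, 0 to 0.25. bolt_1 and bolt_3 are diagonal opposites, and so are bolt_2 and bolt_4
- lever_2_tip (a point): centre of the round end knob of the lever of bolt_2, 66 mm from the bolt's axis, 109 mm above the table; knob 18 mm across, 16 mm tall. The lever from axis to knob is a straight bar 14 mm wide, its underside 102 mm and top 116 mm above the table. It turns stiffly (0.2 N m, about 4 N when pushed sideways near the end) and stays where it is left
- bolt_3 (a joint): turn of the bolt and lever at the cover's -x -y corner (vise frame), rad, growing clockwise seen from above (tightening). 0: lever points to the vise's -y; pi/4 (halfway): straight out along the diagonal of the corner; pi/2: points to the vise's -x, against its fixed stop pin (tight). Starts loose, 0 to 0.25. bolt_1 and bolt_3 are diagonal opposites, and so are bolt_2 and bolt_4
- lever_3_tip (a point): centre of the round end knob of the lever of bolt_3, 66 mm from the bolt's axis, 109 mm above the table; knob 18 mm across, 16 mm tall. The lever from axis to knob is a straight bar 14 mm wide, its underside 102 mm and top 116 mm above the table. It turns stiffly (0.2 N m, about 4 N when pushed sideways near the end) and stays where it is left
- bolt_4 (a joint): turn of the bolt and lever at the cover's -x +y corner (vise frame), rad, growing clockwise seen from above (tightening). 0: lever points to the vise's -x; pi/4 (halfway): straight out along the diagonal of the corner; pi/2: points to the vise's +y, against its fixed stop pin (tight). Starts loose, 0 to 0.25. bolt_1 and bolt_3 are diagonal opposites, and so are bolt_2 and bolt_4
- lever_4_tip (a point): centre of the round end knob of the lever of bolt_4, 66 mm from the bolt's axis, 109 mm above the table; knob 18 mm across, 16 mm tall. The lever from axis to knob is a straight bar 14 mm wide, its underside 102 mm and top 116 mm above the table. It turns stiffly (0.2 N m, about 4 N when pushed sideways near the end) and stays where it is left
- jaw (a joint): opening of the vise's sliding jaw, m: 0 closed on the housing, 0.045 fully open; it slides to the vise's +y against about 3 N of friction and stays where it is left
- jaw_tab (a point): middle of the top edge of the jaw's upright steel tab, 111 mm above the table. The tab is 60 mm wide (vise x), 12 mm thick (vise y), and stands free for 66 mm above the jaw's slide plate (45 mm above the table); closed, its inner face is 150 mm from the housing's centre. It moves with the jaw
- bracket: bystander: bent aluminium channel with windows, 60 x 105 x 44 mm, origin under its centre
- servo: bystander: black servo motor with a round disc on top, 36 x 50 x 50 mm, origin under its centre
- screwdriver: bystander: screwdriver with a red handle, 180 mm long, lying along its x
- bearing: bystander: steel bearing ring, 72 mm across, 16 mm high, origin under its centre
- threadlock: bystander: small white bottle, 36 mm across, 95 mm high, origin under its centre
- rotary_tool: bystander: yellow and black rotary tool, about 185 mm long, 34 mm wide, 31 mm high, lying along its x

How it is judged:
By the outcome, as a careful person would: the job done as asked, in the order asked, and still so for the second after the job is handed in, with the robot touching nothing.
It also fails if it takes over 67 s, if anything falls off the work surface, if the arm or the gripper's body presses on something with over 40 N, if the wrist force passes 120 N, or if a joint passes its speed limit or range.

ROBOT

A 6-joint arm with a two-finger parallel gripper is mounted at the origin on the work surface. World frame = base frame: x ahead of the robot, y to its left, z up, the work surface at z = 0. Lengths are in m, angles in degrees, forces in N, time in s.
With the tool pointing down it reaches from about 0.275 to 0.775 m from the base axis. Payload 14.6 kg.
Tool frame: the origin (TCP) lies between the finger pads; the fingertips stand 19 mm ahead of it and the grasp point (between the pads) is the TCP; z points along the fingers, y is the direction in which the jaws open and shut (so a half turn about z gives the same grasp; the last joint's range is limited). The gripper opens to 85 mm and grips with 20 to 120 N. Pads are 22 mm wide; open, the fingers measure 114 mm over their backs; the gripper's body (76 mm by 85 mm) begins 54 mm behind the grasp point. The pads swing forward as they close: fully open they stand 13 mm farther back than shut.
Start: joints at [57.68, 15.075, -2.767, 72.158, 0, 81.102], TCP at [0.209, 0.482, 0.25] pointing down, gripper open.
Joint ranges: [-151.79, 151.79], [-50.71, 97.33], [-67.44, 78.34], [-121.81, 120.89], [-77.56, 73.72], [-180, 180]. Speed limits (degrees/s): [108.29, 108.29, 147.25, 159.86, 180, 180].

INTERFACE

Orientations are given as [roll, pitch, yaw] about the fixed x, y, z axes, in that order (R = Rz(yaw) Ry(pitch) Rx(roll)).
In Python, from bench import * gives the robot as it stands.
- The arm moves only by the tool step_arm, never from a script. Its argument "deltas" is a list that holds one entry, the list of rows, each a list of 6 numbers: the shift along the tool's x, y, z in m, then the turn, a rotation vector about the tool's x, y, z in degrees. In form: [[[x, y, z, wx, wy, wz], ...]]. A call has exactly 8 rows; each row is the pose to reach, as a shift and turn from the pose measured when the call began, along the tool's axes at that moment; what a row does not reach only later rows make up. A row lasts 1/8 s, in which the tool goes at most 62.5 mm and 10.7 degrees, less where a joint would pass 70% of its speed; a pose out of reach is approached as far as the arm can. A call with a gripper value outside its range is refused whole. "jaw" is the gripper's target within -1 to 1 (shut at 1, half-way at 0, fully open at -1), set as the call begins (left out, the last holds). The fingers move at their own pace and stop on an object; the grip force is fixed at half the most. Time passes only in rows, so rows that repeat a pose let the fingers close, or fill a call up. It gives the time, the measured TCP pose, the force and the opening at its end, in the units of the state.
- sense(): the state, without advancing time (a new reading comes with each control period).
- snapshot(name): name is "scene" or "side" or "wrist"; returns (picture, depth): 420x560x3 uint8, red, green, blue; 420x560 float32, m along the optical axis (not along the pixel's ray), 0 where there is no reading.
- camera_params(name): a dict with "K" (3x3 intrinsics, pixels), "xyz" and "orientation" of the camera in the world; the wrist camera has in their place "hand_eye" (4x4, takes a point from camera to tool coordinates, whose origin is the TCP and whose axes are the flange's). Camera axes: x right, y down, z forward; pixel columns grow to the right and rows downward; lengths in m; the calibration is good to about 2 mm. A picture is of the moment at which its call begins: read the wrist's pose just before it. camera_params takes no time and is no camera call.
- finish_job(): hands the job in, once; it reports no verdict.
The state is a dict: "time": time; "q": joint angles; "joint_vel": joint speeds; "joint_efforts": joint torques, N m; "tcp_pos": TCP position; "eef_rot": TCP orientation; "ft_force": force on the tool from outside, world axes, zero at the start; "moment": the same for the moment, N m; "grip_width": finger opening in m.
Only numpy, scipy, OpenCV 4.12 (cv2) and the standard library are available. Lean on these libraries where they do the work, as an engineer would, in place of code of your own. Each camera call takes 0.05 s, during which the arm holds its last target. There are 200 camera calls.

## Working session

There is one attempt and no reset: what is moved stays moved. The work goes in short steps, Python scripts to look and compute and a tool call to move; the robot and the scene stay as the last step left them, time stands still between calls to the robot, and variables do not carry over. Pictures are saved under pics/ and viewed, about 8 in all and at most 12, crops included, and the job is handed in when it is done.

Besides the shell and the picture viewer there is one more tool, called after "Emit:" as name(argument=value, ...), one argument or row to a line, values as JSON. step_arm: Moves the arm, as the interface text tells. Its arguments: {"type":"object","properties":{"deltas":{"type":"array","items":{"type":"array","items":{"type":"array","items":{"type":"number"}}}},"jaw":{"type":"number"}},"required":["deltas"]}

```bash
mkdir -p pics
python3 - <<'E'
from bench import *
import cv2
s=sense();print(s)
for n in("scene","side","wrist"):
    p,d=snapshot(n);cv2.imwrite(f"pics/{n}0.png",p[:,:,::-1]);print(n,camera_params(n))
    import numpy as np;np.save(f"pics/{n}0.npy",d)
E
```

```text
{'time': 0.0, 'q': array([ 5.76788293e+01,  1.51012649e+01, -2.80414814e+00,  7.21588348e+01,
        8.17272672e-04,  8.11022273e+01]), 'joint_vel': array([ 0.11458133, -0.05268354,  0.02751008, -0.02421686, -0.05876728,
       -0.04314503]), 'joint_efforts': array([-4.88679470e-04, -6.37611508e+01,  3.84564650e+01,  1.36747843e-02,
       -1.09535697e-04, -2.01431669e-05]), 'tcp_pos': array([0.20855964, 0.48151701, 0.24980063]), 'eef_rot': array([-1.79936652e+02, -1.07447800e-02,  1.56576596e+02]), 'ft_force': array([-0.20318316,  0.03598679, -0.32405402]), 'moment': array([-0.01515369,  0.04298344,  0.04272513]), 'grip_width': 0.08541917473199553}
scene {'K': array([[428.39698434,   0.        , 277.06370882],
       [  0.        , 428.39698434, 205.89731128],
       [  0.        ,   0.        ,   1.        ]]), 'xyz': array([ 0.97701268, -0.75138957,  0.69496408]), 'orientation': array([-126.21388588,    0.1280075 ,   31.51098476])}
side {'K': array([[441.70600306,   0.        , 280.6326993 ],
       [  0.        , 441.70600306, 205.104162  ],
       [  0.        ,   0.        ,   1.        ]]), 'xyz': array([ 0.10396128, -0.6661256 ,  0.77464915]), 'orientation': array([-1.30512299e+02, -3.58419523e-02, -3.86502774e+01])}
wrist {'K': array([[355.26462898,   0.        , 276.33072126],
       [  0.        , 355.26462898, 209.2680509 ],
       [  0.        ,   0.        ,   1.        ]]), 'hand_eye': array([[-2.29456710e-04, -9.50340749e-01, -3.11211196e-01,
         7.98495134e-02],
       [ 9.99999908e-01, -1.05592193e-04, -4.14856940e-04,
        -1.17526101e-04],
       [ 3.61393982e-04, -3.11211263e-01,  9.50340686e-01,
        -1.22923392e-01],
       [ 0.00000000e+00,  0.00000000e+00,  0.00000000e+00,
         1.00000000e+00]])}
```

View pics/scene0.png

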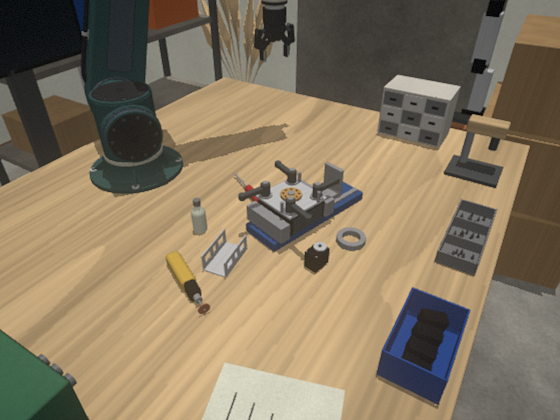

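View pics/side0.png

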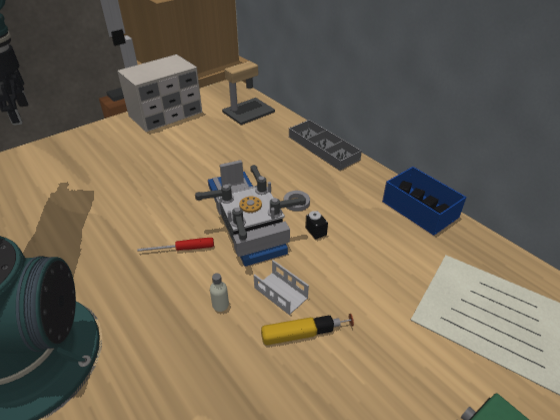

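The scene view shows the vise with its hub at about (291,194), tab at (333,178), and the servo, bearing, bracket, bottle and rotary tool around it. The side view shows the hub at (250,204), tab at (232,173), and lever knobs near (200,195), (257,172), (302,202) and (240,232).

```bash
cat > h.py <<'E'
import numpy as np,cv2
from scipy.spatial.transform import Rotation as R
from bench import *
def cam(n,s=None):
    c=camera_params(n)
    if n=="wrist":
        T=np.eye(4);T[:3,:3]=R.from_euler('xyz',s['eef_rot'],degrees=True).as_matrix();T[:3,3]=s['tcp_pos'];T=T@c['hand_eye']
    else:
        T=np.eye(4);T[:3,:3]=R.from_euler('xyz',c['orientation'],degrees=True).as_matrix();T[:3,3]=c['xyz']
    return c['K'],T
def cloud(n,d,s=None):
    K,T=cam(n,s);v,u=np.mgrid[:d.shape[0],:d.shape[1]]
    P=np.stack([(u-K[0,2])/K[0,0]*d,(v-K[1,2])/K[1,1]*d,d],-1)
    return P@T[:3,:3].T+T[:3,3]
def onplane(n,u,v,z,s=None):
    K,T=cam(n,s);r=T[:3,:3]@np.array([(u-K[0,2])/K[0,0],(v-K[1,2])/K[1,1],1]);o=T[:3,3]
    return o+r*(z-o[2])/r[2]
E
python3 - <<'E'
from h import *
top=None
C={}
for n in("scene","side"):
    p=cv2.imread(f"pics/{n}0.png");d=np.load(f"pics/{n}0.npy");P=cloud(n,d);hsv=cv2.cvtColor(p,cv2.COLOR_BGR2HSV)
    C[n]=(p,P)
    m=cv2.inRange(hsv,(10,120,120),(28,255,255))
    m=m&(((P[...,2]>.09)&(P[...,2]<.11)&(d>0)).astype(np.uint8)*255)
    k,l,st,ce=cv2.connectedComponentsWithStats(m)
    for i in range(1,k):
        if st[i,4]>30:
            print(n,st[i],ce[i],onplane(n,*ce[i],.099),P[l==i].mean(0))
    if n=="scene":
        i=1+np.argmax(st[1:,4]); hub=P[l==i].mean(0)
pic=[]
for n,(p,P) in C.items():
    im=np.zeros((400,400,3),np.uint8);z=np.full((400,400),-1.)
    Q=P.reshape(-1,3);c=p.reshape(-1,3)
    u=((Q[:,1]-hub[1])*-1000+200).astype(int);v=((Q[:,0]-hub[0])*-1000+200).astype(int)
    ok=(u>=0)&(u<399)&(v>=0)&(v<399)&(Q[:,2]>.005)
    o=np.where(ok)[0];o=o[np.argsort(Q[o,2])]
    for j in o:
        col=c[j] if False else cv2.applyColorMap(np.uint8([[min(255,Q[j,2]*1900)]]),cv2.COLORMAP_JET)[0,0]
        im[v[j]-1:v[j]+2,u[j]-1:u[j]+2]=col
    pic.append(im)
cv2.imwrite("pics/top0.png",np.hstack(pic))
print(hub)
E
```

```text
scene [281 188  10  11  46] [284.93478261 193.06521739] [ 0.53913446 -0.00272169  0.099     ] [0.53702876 0.00092544 0.09617674]
scene [292 188   9  12  51] [296.45098039 193.80392157] [0.5648498  0.00919173 0.099     ] [0.56303055 0.01252097 0.09645821]
side [240 197  22  14 171] [249.99415205 203.74269006] [5.44677028e-01 2.02124769e-04 9.90000000e-02] [0.54739463 0.00428816 0.09496771]
[0.56303055 0.01252097 0.09645821]
```

View pics/top0.png

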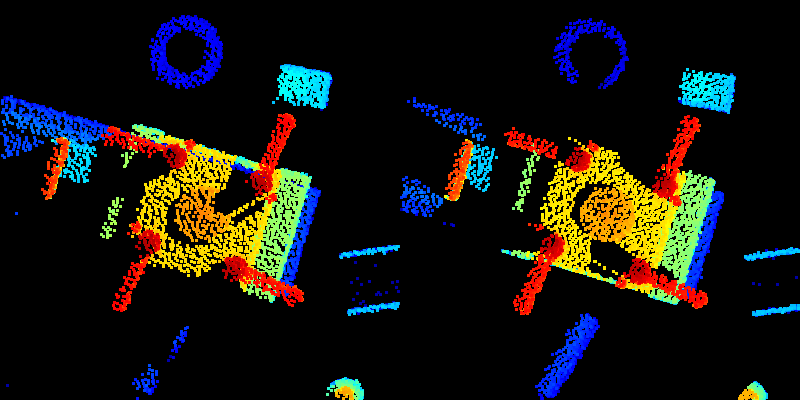

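The height map shows the tab at left, (58,165) and (460,170) in the two panels, and four red levers and bolt heads. The hub is at about (203,215) and (605,213). The vise is yawed by about -18°. Next I'll move the wrist camera over the hub.

Emit:
step_arm(
  deltas=[
    [[-0.05, -0.03, -0.02, 0, 0, 0], [-0.1, -0.06, -0.04, 0, 0, 0], [-0.15, -0.09, -0.05, 0, 0, 0], [-0.2, -0.12, -0.05, 0, 0, 0], [-0.25, -0.15, -0.05, 0, 0, 0], [-0.3, -0.18, -0.05, 0, 0, 0], [-0.35, -0.21, -0.05, 0, 0, 0], [-0.4, -0.24, -0.05, 0, 0, 0]],
  ],
  jaw=-0.2,
)

```text
time: 1.15
tcp_pos: [0.481, 0.1005, 0.3]
eef_rot: [-180.0, -0.0, 156.6]
ft_force: [0.7, 1.9, 0.3]
grip_width: 0.0512
```

Emit:
step_arm(
  deltas=[
    [[-0.05, -0.03, 0, 0, 0, 0], [-0.1, -0.06, 0, 0, 0, 0], [-0.1, -0.065, 0, 0, 0, 0], [-0.1, -0.065, 0, 0, 0, 0], [-0.1, -0.065, 0, 0, 0, 0], [-0.1, -0.065, 0, 0, 0, 0], [-0.1, -0.065, 0, 0, 0, 0], [-0.1, -0.065, 0, 0, 0, 0]],
  ],
)

```text
time: 2.15
tcp_pos: [0.5468, 0.0015, 0.3002]
eef_rot: [-180.0, -0.0, 156.6]
ft_force: [0.4, 0.2, 0.3]
grip_width: 0.0512
```

Run:
```python
from h import *
s=sense();p,d=snapshot("wrist");print(s['time'],s['tcp_pos'],s['eef_rot'],s['q'],s['grip_width'],s['ft_force'])
np.save("pics/w1.npy",d);np.save("pics/w1s.npy",np.r_[s['tcp_pos'],s['eef_rot']])
cv2.imwrite("pics/w1.png",p[:,:,::-1])
P=cloud("wrist",d,s)
def rep(n,P,d):
    z=P[...,2]
    for lo,hi,a in((.12,.135,8),):
        m=((z>lo)&(z<hi)&(d>0)&(np.hypot(P[...,0]-.55,P[...,1])<.12)).astype(np.uint8)
        k,l,st,ce=cv2.connectedComponentsWithStats(m)
        for i in range(1,k):
            if st[i,4]>a:print(n,st[i,4],ce[i],P[l==i].mean(0).round(4),onplane(n,*ce[i],.127,s).round(4))
rep("wrist",P,d)
for n in("scene","side"):
    d=np.load(f"pics/{n}0.npy");rep(n,cloud(n,d),d)
```

```text
2.15 [0.54684727 0.00145112 0.3001726 ] [-1.79962737e+02 -5.17894825e-04  1.56593465e+02] [-8.36954820e+00  1.67789909e+01  7.37777150e+00  8.06089482e+01
 -3.58523277e-02  1.50369903e+01] 0.051196003399863486 [0.37491113 0.232392   0.2801473 ]
wrist 639 [332.30046948 128.67762128] [0.5175 0.0641 0.1239] [0.517  0.0638 0.127 ]
wrist 617 [225.51863857 141.22528363] [ 0.4917 -0.0213  0.1239] [ 0.4915 -0.0207  0.127 ]
wrist 504 [338.99603175 228.93849206] [0.6029 0.0384 0.124 ] [0.6016 0.0383 0.127 ]
wrist 490 [241.30408163 239.51428571] [ 0.5773 -0.0469  0.124 ] [ 0.5762 -0.0461  0.127 ]
scene 47 [292.08510638 170.21276596] [0.521  0.0631 0.1244] [0.5231 0.0593 0.127 ]
scene 53 [265.1509434  183.16981132] [ 0.495  -0.0231  0.1244] [ 0.4973 -0.0264  0.127 ]
scene 54 [317.53703704 184.7962963 ] [0.6072 0.0365 0.1245] [0.6088 0.0331 0.127 ]
scene 54 [290.46296296 199.        ] [ 0.581  -0.0488  0.1245] [ 0.5828 -0.052   0.127 ]
side 47 [261.04255319 179.57446809] [0.6027 0.0332 0.1236] [0.6    0.0295 0.127 ]
side 56 [225.28571429 188.08928571] [0.5164 0.0595 0.1235] [0.5141 0.0555 0.127 ]
side 52 [274.28846154 201.28846154] [ 0.5772 -0.0517  0.1236] [ 0.5747 -0.0549  0.127 ]
side 63 [236.77777778 211.06349206] [ 0.4909 -0.026   0.1234] [ 0.4888 -0.0295  0.127 ]
```

View pics/w1.png

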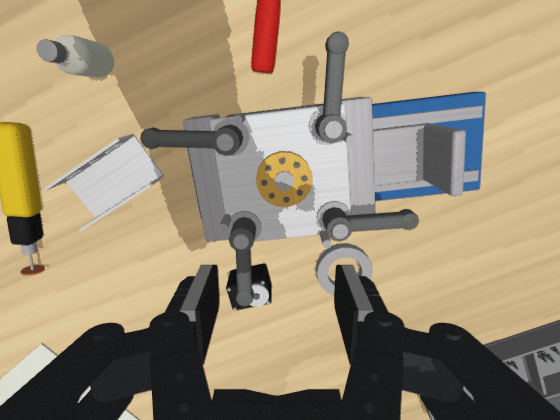

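The wrist view shows all four levers near their loose ends, with knobs at (338,43), (150,137), (245,298) and (408,219), and the tab at (445,158).

```bash
cat >> h.py <<'E'
YAW0=-16.8;C0=np.array([.5473,.0078])
def geom(P,ok,report=True):
    """bolts from head points, lever turns from bar points, tab"""
    z=P[...,2];th=np.radians(YAW0);Rv=np.array([[np.cos(th),-np.sin(th)],[np.sin(th),np.cos(th)]])
    B=[]
    for sx,sy in((1,1),(1,-1),(-1,-1),(-1,1)):
        g=C0+Rv@np.array([sx,sy])*.045
        m=ok&(z>.12)&(z<.135)&(np.hypot(P[...,0]-g[0],P[...,1]-g[1])<.02);B.append(P[m].mean(0)[:2])
    B=np.array(B);c=B.mean(0);e=(B[0]+B[1]-B[2]-B[3]);yaw=np.degrees(np.arctan2(e[1],e[0]))
    e2=(B[0]+B[3]-B[1]-B[2]);yaw2=np.degrees(np.arctan2(e2[1],e2[0]))-90
    print("centre",c.round(4),"yaw",yaw.round(2),yaw2.round(2))
    for i in range(4):
        v=P[...,:2]-B[i];r=np.hypot(v[...,0],v[...,1])
        m=ok&(z>.108)&(z<.121)&(r>.045)&(r<.078)
        q=v[m]
        if len(q)<10: print(i+1,"hidden");continue
        h=np.degrees(np.arctan2(*q.mean(0)[::-1]));t=(90-90*i+(yaw+yaw2)/2-h+180)%360-180
        print("bolt",i+1,"turn deg",round(t,1),"heading",round(h,1),"n",len(q))
    m=ok&(z>.09)&(z<.12);w=(P[...,:2]-c)@np.array([[np.cos(th),-np.sin(th)],[np.sin(th),np.cos(th)]])
    m&=(w[...,1]>.13)&(w[...,1]<.22)&(abs(w[...,0])<.05)
    q=w[m]
    if len(q):print("tab vise x",q[:,0].min().round(4),q[:,0].max().round(4),"y",np.percentile(q[:,1],[2,50,98]).round(4),"ztop",np.percentile(P[m][:,2],98).round(4))
E
python3 - <<'E'
from h import *
a=np.load("pics/w1s.npy");s=dict(tcp_pos=a[:3],eef_rot=a[3:])
d=np.load("pics/w1.npy");geom(cloud("wrist",d,s),d>0)
for n in("scene","side"):
    d=np.load(f"pics/{n}0.npy");geom(cloud(n,d),d>0)
E
```

```text
centre [0.5474 0.0086] yaw -16.72 -16.76
bolt 1 turn deg -2.7 heading 75.9 n 563
bolt 2 turn deg 0.7 heading -17.5 n 452
bolt 3 turn deg 4.9 heading -111.7 n 637
bolt 4 turn deg 4.3 heading 158.9 n 783
tab vise x -0.0293 0.0303 y [0.1494 0.1515 0.1605] ztop 0.1115
centre [0.5511 0.0069] yaw -16.93 -16.9
bolt 1 turn deg 0.9 heading 72.2 n 60
bolt 2 turn deg 4.7 heading -21.7 n 75
bolt 3 turn deg 4.5 heading -111.4 n 72
bolt 4 turn deg 7.4 heading 155.7 n 47
tab vise x -0.0335 0.0283 y [0.1504 0.1539 0.1631] ztop 0.1131
centre [0.5468 0.0037] yaw -16.79 -16.63
bolt 1 turn deg -1.1 heading 74.4 n 50
bolt 2 turn deg 6.7 heading -23.4 n 77
bolt 3 turn deg 4.3 heading -111.0 n 82
bolt 4 turn deg 1.5 heading 161.8 n 77
tab vise x -0.0294 0.031 y [0.1502 0.1538 0.1629] ztop 0.1114
```

```bash
cat >> h.py <<'E'
CV=np.array([.5475,.0075])
def grip_pose(i,a,r=.044):
    th=np.radians(YAW0);Rv=np.array([[np.cos(th),-np.sin(th)],[np.sin(th),np.cos(th)]])
    b=CV+Rv@np.array([(1,1),(1,-1),(-1,-1),(-1,1)][i-1])*.045
    h=90-90*(i-1)+YAW0-a;p=b+r*np.array([np.cos(np.radians(h)),np.sin(np.radians(h))])
    y=(h+(180 if i in(1,2) else 0))%360
    return p,y
def delta(frm,to,label=""):
    (p,y),(q,w)=frm,to;y0=np.radians(y);d=q-p
    print(label,"dx",(d@[np.cos(y0),np.sin(y0)]).round(4),"dy",(d@[np.sin(y0),-np.cos(y0)]).round(4),"wz",round(-((w-y+180)%360-180),1),"->",q.round(4),round(w,1))
def now():
    s=sense();return (s['tcp_pos'][:2],s['eef_rot'][2]%360)
E
python3 - <<'E'
from h import *
delta(now(),grip_pose(1,2),"to1")
a,b=2,45
seq=[1,3,2,4]
for i,j in zip(seq,seq[1:]):
    delta(grip_pose(i,b),grip_pose(j,4),f"{i}->{j}")
delta(grip_pose(4,45),grip_pose(1,45),"4->1 p2")
for i,j in zip(seq,seq[1:]):delta(grip_pose(i,92),grip_pose(j,45),f"p2 {i}->{j}")
E
```

```text
to1 dx -0.0341 dy 0.0996 wz -94.6 -> [0.6178 0.0792] 251.2
1->3 dx 0.2045 dy -0.0289 wz -41.0 -> [ 0.4758 -0.0637] 249.2
3->2 dx -0.1365 dy -0.0968 wz 49.0 -> [ 0.6187 -0.0642] 159.2
2->4 dx 0.2045 dy -0.0289 wz -41.0 -> [0.4763 0.0792] 159.2
4->1 p2 dx -0.1076 dy 0.1076 wz -90.0 -> [0.6424 0.0584] 208.2
p2 1->3 dx 0.1608 dy -0.1253 wz -47.0 -> [ 0.4526 -0.0434] 208.2
p2 3->2 dx -0.1661 dy -0.0269 wz 43.0 -> [ 0.5984 -0.0874] 118.2
p2 2->4 dx 0.1608 dy -0.1253 wz -47.0 -> [0.4966 0.1024] 118.2
```

Emit:
step_arm(
  deltas=[
    [[-0.005, 0.013, 0.01, 0, 0, -10.5], [-0.01, 0.026, 0.03, 0, 0, -21], [-0.015, 0.039, 0.05, 0, 0, -31.5], [-0.02, 0.052, 0.07, 0, 0, -42], [-0.025, 0.065, 0.09, 0, 0, -52.5], [-0.03, 0.08, 0.1, 0, 0, -63], [-0.034, 0.1, 0.11, 0, 0, -73.5], [-0.034, 0.1, 0.12, 0, 0, -84]],
  ],
)

```text
time: 3.2
tcp_pos: [0.6183, 0.0805, 0.1794]
eef_rot: [180.0, -0.0, -119.0]
ft_force: [0.0, -0.7, -0.3]
grip_width: 0.0511
```

Run:
```python
from h import *
delta(now(),grip_pose(1,2));print(sense()['tcp_pos'])
```

```text
dx 0.0014 dy -0.0001 wz -10.2 -> [0.6178 0.0792] 251.2
[0.61831023 0.08049178 0.17935937]
```

Emit:
step_arm(
  deltas=[
    [[0.001, 0, 0, 0, 0, -10], [0.001, 0, 0.02, 0, 0, -10], [0.001, 0, 0.04, 0, 0, -10], [0.001, 0, 0.055, 0, 0, -10], [0.001, 0, 0.067, 0, 0, -10], [0.001, 0, 0.067, 0, 0, -10], [0.001, 0, 0.067, 0, 0, -10], [0.001, 0, 0.067, 0, 0, -10]],
  ],
)

```text
time: 4.2
tcp_pos: [0.6181, 0.0796, 0.113]
eef_rot: [-180.0, -0.0, -109.0]
ft_force: [-0.8, 0.4, 0.6]
grip_width: 0.051
```

Run:
```python
from h import *
p,d=snapshot("wrist");cv2.imwrite("pics/w2.png",p[:,:,::-1])
```

```text
(no output)
```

View pics/w2.png

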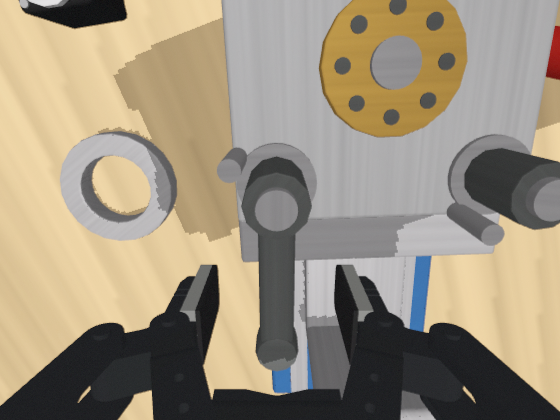

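The lever at (277,290) lies centred between the open pads, and its stop pin at (230,163) is well clear.

Emit:
step_arm(
  deltas=[
    [[0, 0, 0, 0, 0, 0], [0, 0, 0, 0, 0, 0], [0, 0, 0, 0, 0, 0], [0, 0, 0, 0, 0, 0], [0.001, -0.008, 0, 0, 0, 10], [0.003, -0.015, 0, 0, 0, 20], [0.006, -0.022, 0, 0, 0, 30], [0.011, -0.029, 0, 0, 0, 41]],
  ],
  jaw=1,
)

```text
time: 5.25
tcp_pos: [0.6418, 0.0601, 0.1131]
eef_rot: [180.0, 0.0, -150.1]
ft_force: [-5.8, 3.2, 8.5]
grip_width: 0.0124
```

Run:
```python
from h import *
delta(now(),grip_pose(1,45));s=sense();print(s['ft_force'],s['moment'],s['tcp_pos'],s['grip_width'])
```

```text
dx 0.0004 dy -0.0018 wz 1.7 -> [0.6424 0.0584] 208.2
[-5.80569695  3.24227549  8.48846099] [ 0.64496089  1.28573624 -0.08356462] [0.64175574 0.06014908 0.11313606] 0.01241376187464927
```

Emit:
step_arm(
  deltas=[
    [[0, -0.001, 0, 0, 0, 1], [0, -0.002, 0, 0, 0, 2], [0, -0.002, 0, 0, 0, 2], [0, -0.002, 0, 0, 0, 2], [0, -0.002, 0, 0, 0, 2], [0, -0.002, 0, 0, 0, 2], [0, -0.002, 0, 0, 0, 2], [0, -0.002, 0, 0, 0, 2]],
  ],
)

```text
time: 6.25
tcp_pos: [0.6425, 0.0588, 0.1132]
eef_rot: [179.9, 0.0, -152.0]
ft_force: [-2.7, 3.5, 5.8]
grip_width: 0.0127
```

Emit:
step_arm(
  deltas=[
    [[0, 0, 0, 0, 0, 0], [0, 0, 0, 0, 0, 0], [0, 0, 0, 0, 0, 0], [0, 0, -0.035, 0, 0, 0], [0.02, -0.003, -0.065, 0, 0, -5], [0.08, -0.011, -0.065, 0, 0, -15], [0.14, -0.02, -0.065, 0, 0, -25], [0.2, -0.028, -0.065, 0, 0, -35]],
  ],
  jaw=-0.2,
)

```text
time: 7.25
tcp_pos: [0.4775, -0.0607, 0.1781]
eef_rot: [180.0, 0.0, -116.7]
ft_force: [0.4, -0.9, 1.3]
grip_width: 0.0513
```

Run:
```python
from h import *
delta(now(),grip_pose(3,5));s=sense();print(s['ft_force'],s['tcp_pos'],s['grip_width'])
p,d=snapshot("wrist");geom(cloud("wrist",d,s),d>0)
```

```text
dx 0.0036 dy 0.0009 wz -4.9 -> [ 0.4751 -0.0634] 248.2
[ 0.4126464  -0.92071997  1.34011658] [ 0.47750372 -0.0606742   0.17812435] 0.05132229497271686
centre [nan nan] yaw nan nan
1 hidden
bolt 2 turn deg nan heading -17.8 n 1211
bolt 3 turn deg nan heading -110.4 n 1399
4 hiddenh.py:25: RuntimeWarning: Mean of empty slice.
  m=ok&(z>.12)&(z<.135)&(np.hypot(P[...,0]-g[0],P[...,1]-g[1])<.02);B.append(P[m].mean(0)[:2])
  ret = um.true_divide(
```

Emit:
step_arm(
  deltas=[
    [[0.004, 0.001, 0.01, 0, 0, -5], [0.004, 0.001, 0.03, 0, 0, -5], [0.004, 0.001, 0.05, 0, 0, -5], [0.004, 0.001, 0.066, 0, 0, -5], [0.004, 0.001, 0.066, 0, 0, -5], [0.004, 0.001, 0.066, 0, 0, -5], [0.004, 0.001, 0.066, 0, 0, -5], [0.004, 0.001, 0.066, 0, 0, -5]],
  ],
)

```text
time: 8.3
tcp_pos: [0.4695, -0.0658, 0.1123]
eef_rot: [179.8, -0.1, -110.9]
ft_force: [0.4, 0.5, 0.5]
grip_width: 0.0509
```

Run:
```python
from h import *
n=now();s=sense();print(s['ft_force'],s['tcp_pos'])
for a in (15,25,35,45):delta(n,grip_pose(3,a))
```

```text
[0.43259744 0.45826458 0.48030733] [ 0.46948304 -0.06582686  0.11232048]
 dx -0.005 dy 0.0033 wz 10.9 -> [ 0.4682 -0.06  ] 238.2
 dx -0.0071 dy 0.0106 wz 20.9 -> [ 0.4621 -0.0554] 228.2
 dx -0.0105 dy 0.0175 wz 30.9 -> [ 0.4568 -0.0498] 218.2
 dx -0.015 dy 0.0237 wz 40.9 -> [ 0.4526 -0.0434] 208.2
```

Emit:
step_arm(
  deltas=[
    [[-0.004, -0.004, 0, 0, 0, 0], [-0.004, -0.004, 0, 0, 0, 0], [-0.004, -0.004, 0, 0, 0, 0], [-0.004, -0.004, 0, 0, 0, 0], [-0.005, 0.003, 0, 0, 0, 11], [-0.007, 0.011, 0, 0, 0, 21], [-0.011, 0.018, 0, 0, 0, 31], [-0.015, 0.024, 0, 0, 0, 41]],
  ],
  jaw=1,
)

```text
time: 9.3
tcp_pos: [0.452, -0.0428, 0.1125]
eef_rot: [179.9, -0.1, -152.2]
ft_force: [2.2, 6.7, 4.6]
grip_width: 0.0128
```

Run:
```python
from h import *
delta(now(),grip_pose(3,45));s=sense();print(s['ft_force'],s['tcp_pos'],s['grip_width'])
```

```text
dx -0.0003 dy -0.0008 wz -0.4 -> [ 0.4526 -0.0434] 208.2
[2.17550798 6.74713734 4.61947276] [ 0.45201088 -0.0427602   0.11253186] 0.012837697097255232
```

Emit:
step_arm(
  deltas=[
    [[0, 0, 0, 0, 0, 0], [0, 0, 0, 0, 0, 0], [0, 0, -0.02, 0, 0, 0], [0, 0, -0.06, 0, 0, 0], [-0.045, -0.032, -0.065, 0, 0, 10], [-0.09, -0.064, -0.065, 0, 0, 20], [-0.125, -0.09, -0.065, 0, 0, 30], [-0.136, -0.097, -0.065, 0, 0, 40]],
  ],
  jaw=-0.2,
)

```text
time: 10.3
tcp_pos: [0.6198, -0.0658, 0.1759]
eef_rot: [-180.0, -0.2, 167.7]
ft_force: [-1.0, -0.2, -0.0]
grip_width: 0.0514
```

Run:
```python
from h import *
snapshot("wrist")
snapshot("wrist")
delta(now(),grip_pose(2,3));s=sense();print(s['ft_force'],s['tcp_pos'],s['grip_width'])
```

```text
dx 0.0002 dy 0.0021 wz 7.6 -> [ 0.619  -0.0635] 160.2
[-0.67966915  0.24473726  0.45211042] [ 0.61876692 -0.06554993  0.17601729] 0.05093072814237433
```

Emit:
step_arm(
  deltas=[
    [[0, 0.002, 0.01, 0, 0, 8], [0, 0.002, 0.03, 0, 0, 8], [0, 0.002, 0.05, 0, 0, 8], [0, 0.002, 0.064, 0, 0, 8], [0, 0.002, 0.064, 0, 0, 8], [0, 0.002, 0.064, 0, 0, 8], [0, 0.002, 0.064, 0, 0, 8], [0, 0.002, 0.064, 0, 0, 8]],
  ],
)

```text
time: 11.4
tcp_pos: [0.6192, -0.0636, 0.1124]
eef_rot: [-180.0, -0.2, 159.8]
ft_force: [-0.1, 0.6, -1.2]
grip_width: 0.0517
```

Run:
```python
from h import *
p,d=snapshot("wrist");cv2.imwrite("pics/w3.png",p[:,:,::-1])
n=now();s=sense();print(s['ft_force'],s['tcp_pos'])
for a in (5,15,25,35,45):delta(n,grip_pose(2,a))
```

```text
[ 0.43286145  0.88336952 -0.84149911] [ 0.61907295 -0.06357295  0.11232914]
 dx 0.0001 dy -0.0015 wz 1.6 -> [ 0.6184 -0.0649] 158.2
 dx 0.001 dy -0.0091 wz 11.6 -> [ 0.615  -0.0718] 148.2
 dx 0.0032 dy -0.0165 wz 21.6 -> [ 0.6104 -0.0779] 138.2
 dx 0.0067 dy -0.0233 wz 31.6 -> [ 0.6048 -0.0832] 128.2
 dx 0.0112 dy -0.0295 wz 41.6 -> [ 0.5984 -0.0874] 118.2
```

View pics/w3.png

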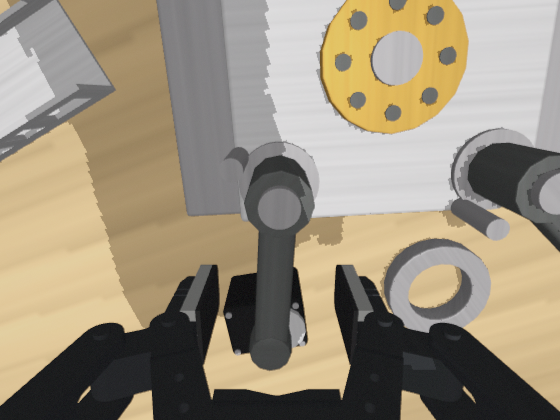

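Lever 2 runs from (280,205) to (270,345), centred between the pads, with the servo well below.

Emit:
step_arm(
  deltas=[
    [[0, 0, 0, 0, 0, 0], [0, 0, 0, 0, 0, 0], [0, 0, 0, 0, 0, 0], [0, -0.001, 0, 0, 0, 2], [0.001, -0.009, 0, 0, 0, 12], [0.003, -0.016, 0, 0, 0, 22], [0.007, -0.023, 0, 0, 0, 32], [0.011, -0.03, 0, 0, 0, 42]],
  ],
  jaw=1,
)

```text
time: 12.45
tcp_pos: [0.5981, -0.0871, 0.1125]
eef_rot: [-179.9, -0.2, 117.5]
ft_force: [-2.0, 14.4, 7.1]
grip_width: 0.0125
```

Run:
```python
from h import *
snapshot("wrist")
delta(now(),grip_pose(2,45));s=sense();print(s['ft_force'],s['tcp_pos'],s['grip_width'])
```

```text
dx -0.0004 dy 0.0008 wz -1.3 -> [ 0.5984 -0.0874] 118.2
[-2.58252779  7.23603921  3.90841037] [ 0.59751938 -0.08736588  0.11255038] 0.013002459098749955
```

Emit:
step_arm(
  deltas=[
    [[0, 0, 0, 0, 0, 0], [0, 0, 0, 0, 0, 0], [0, 0, -0.02, 0, 0, 0], [0.01, 0, -0.06, 0, 0, -5], [0.07, -0.01, -0.065, 0, 0, -15], [0.13, -0.018, -0.065, 0, 0, -25], [0.185, -0.026, -0.065, 0, 0, -35], [0.204, -0.029, -0.065, 0, 0, -41]],
  ],
  jaw=-0.2,
)

```text
time: 13.5
tcp_pos: [0.4777, 0.0831, 0.1787]
eef_rot: [179.9, -0.3, 158.3]
ft_force: [-0.4, 0.5, 0.5]
grip_width: 0.0506
```

Run:
```python
from h import *
snapshot("wrist")
snapshot("wrist")
delta(now(),grip_pose(4,4));s=sense();print(s['ft_force'],s['tcp_pos'],s['grip_width'])
```

```text
dx 0.0008 dy -0.0038 wz -1.0 -> [0.4763 0.0792] 159.2
[ 0.0518807  -0.57187853 -0.49270362] [0.47844214 0.08249716 0.17874087] 0.05139957875926289
```

Emit:
step_arm(
  deltas=[
    [[0.001, -0.004, 0.01, 0, 0, -1], [0.001, -0.004, 0.03, 0, 0, -1], [0.001, -0.004, 0.05, 0, 0, -1], [0.001, -0.004, 0.066, 0, 0, -1], [0.001, -0.004, 0.066, 0, 0, -1], [0.001, -0.004, 0.066, 0, 0, -1], [0.001, -0.004, 0.066, 0, 0, -1], [0.001, -0.004, 0.066, 0, 0, -1]],
  ],
)

```text
time: 14.6
tcp_pos: [0.4761, 0.0793, 0.1131]
eef_rot: [179.9, -0.2, 159.2]
ft_force: [-0.3, 0.3, -0.3]
grip_width: 0.051
```

Run:
```python
from h import *
n=now();s=sense();print(s['ft_force'],s['tcp_pos'])
for a in (5,15,25,35,45):delta(n,grip_pose(4,a))
```

```text
[-0.26507827  0.31976008 -0.27184895] [0.47607617 0.07933937 0.11312484]
 dx -0.0003 dy 0.0007 wz 1.0 -> [0.4766 0.0799] 158.2
 dx -0.0011 dy 0.0084 wz 11.0 -> [0.48   0.0868] 148.2
 dx -0.0032 dy 0.0157 wz 21.0 -> [0.4846 0.0929] 138.2
 dx -0.0065 dy 0.0226 wz 31.0 -> [0.4902 0.0982] 128.2
 dx -0.011 dy 0.0288 wz 41.0 -> [0.4966 0.1024] 118.2
```

Emit:
step_arm(
  deltas=[
    [[0, 0, 0, 0, 0, 0], [0, 0, 0, 0, 0, 0], [0, 0, 0, 0, 0, 0], [0, 0.001, 0, 0, 0, 1], [-0.001, 0.008, 0, 0, 0, 11], [-0.003, 0.016, 0, 0, 0, 21], [-0.007, 0.023, 0, 0, 0, 31], [-0.011, 0.029, 0, 0, 0, 41]],
  ],
  jaw=1,
)

```text
time: 15.6
tcp_pos: [0.4967, 0.1036, 0.1135]
eef_rot: [180.0, -0.3, 117.9]
ft_force: [0.1, 6.0, 3.5]
grip_width: 0.0129
```

Run:
```python
from h import *
snapshot("wrist")
delta(now(),grip_pose(4,45));s=sense();print(s['ft_force'],s['tcp_pos'],s['grip_width'])
```

```text
dx -0.001 dy -0.0014 wz -0.9 -> [0.4966 0.1024] 118.2
[-1.84569614  9.53957117  6.01259172] [0.49738503 0.10390186 0.11346857] 0.012944038683582564
```

Emit:
step_arm(
  deltas=[
    [[0, 0, 0, 0, 0, 0], [0, 0, 0, 0, 0, 0], [0, 0, -0.02, 0, 0, 0], [0, 0, -0.06, 0, 0, 0], [-0.03, 0, -0.1, 0, 0, -10], [-0.06, 0, -0.14, 0, 0, -20], [-0.09, 0, -0.18, 0, 0, -30], [-0.108, 0, -0.19, 0, 0, -40]],
  ],
  jaw=-0.2,
)

```text
time: 16.65
tcp_pos: [0.5484, 0.0055, 0.3051]
eef_rot: [179.7, -0.0, 157.7]
ft_force: [-0.0, 0.7, -0.6]
grip_width: 0.051
```

Run:
```python
from h import *
snapshot("wrist");snapshot("wrist")
s=sense();p,d=snapshot("wrist");cv2.imwrite("pics/w4.png",p[:,:,::-1]);P=cloud("wrist",d,s);geom(P,d>0)
snapshot
for i in range(1,5):delta(now(),grip_pose(1,45))
print(s['tcp_pos'])
```

```text
centre [0.5474 0.0085] yaw -16.82 -16.82
bolt 1 turn deg 42.0 heading 31.1 n 474
bolt 2 turn deg 15.2 heading -32.0 n 89
bolt 3 turn deg 44.6 heading -151.4 n 710
bolt 4 turn deg 42.4 heading 120.8 n 734
tab vise x -0.0293 0.0308 y [0.1495 0.1516 0.1606] ztop 0.1115
 dx -0.0672 dy 0.0848 wz -51.1 -> [0.6424 0.0584] 208.2
 dx -0.0672 dy 0.0848 wz -51.1 -> [0.6424 0.0584] 208.2
 dx -0.0672 dy 0.0848 wz -51.1 -> [0.6424 0.0584] 208.2
 dx -0.0672 dy 0.0848 wz -51.1 -> [0.6424 0.0584] 208.2
[0.54829102 0.00540917 0.30354125]
```

View pics/w4.png

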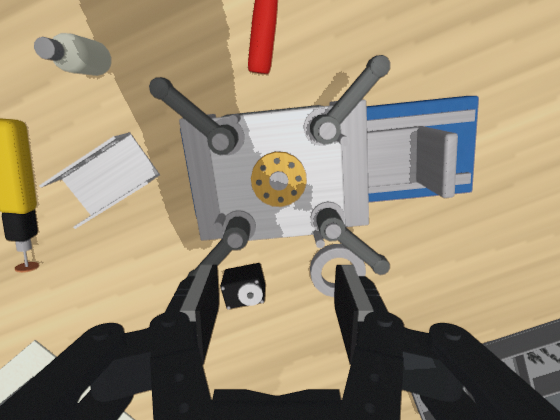

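All four levers point diagonally out: knobs at (380,65), (160,88), (380,265), and lever 2 heading to (205,270), partly hidden by the finger. Nothing else has moved, so I'll start pass two.

Emit:
step_arm(
  deltas=[
    [[-0.013, 0.017, 0.01, 0, 0, -10], [-0.026, 0.034, 0.04, 0, 0, -20], [-0.04, 0.051, 0.07, 0, 0, -30], [-0.054, 0.068, 0.1, 0, 0, -40], [-0.067, 0.085, 0.12, 0, 0, -51], [-0.067, 0.085, 0.13, 0, 0, -51], [-0.067, 0.085, 0.17, 0, 0, -51], [-0.067, 0.085, 0.19, 0, 0, -51]],
  ],
)

```text
time: 17.8
tcp_pos: [0.6401, 0.0599, 0.1111]
eef_rot: [179.6, -0.1, -152.2]
ft_force: [-0.3, -0.1, 0.3]
grip_width: 0.051
```

Run:
```python
from h import *
snapshot("wrist")
n=now();s=sense();print(s['ft_force'],s['tcp_pos'],s['eef_rot'])
for a in (45,55,65,75,85,90,94):delta(n,grip_pose(1,a))
```

```text
[-0.00861675  0.02348251 -2.93276432] [0.63938287 0.0598504  0.10924419] [ 179.55860183   -0.18753519 -152.19393344]
 dx -0.0019 dy -0.0027 wz -0.4 -> [0.6424 0.0584] 208.2
 dx -0.0013 dy -0.0103 wz 9.6 -> [0.6454 0.0513] 198.2
 dx 0.0006 dy -0.0178 wz 19.6 -> [0.6471 0.0438] 188.2
 dx 0.0038 dy -0.0247 wz 29.6 -> [0.6476 0.0362] 178.2
 dx 0.0082 dy -0.0311 wz 39.6 -> [0.6467 0.0286] 168.2
 dx 0.0107 dy -0.0339 wz 44.6 -> [0.6457 0.0249] 163.2
 dx 0.013 dy -0.036 wz 48.6 -> [0.6447 0.0219] 159.2
```

Emit:
step_arm(
  deltas=[
    [[-0.002, -0.003, -0.003, 0, 0, 0], [-0.002, -0.003, -0.003, 0, 0, 0], [-0.002, -0.003, -0.003, 0, 0, 0], [-0.001, -0.01, -0.003, 0, 0, 10], [0.001, -0.018, -0.003, 0, 0, 20], [0.004, -0.025, -0.003, 0, 0, 30], [0.008, -0.031, -0.003, 0, 0, 40], [0.012, -0.035, -0.003, 0, 0, 47]],
  ],
  jaw=1,
)

```text
time: 18.85
tcp_pos: [0.6456, 0.0252, 0.1135]
eef_rot: [179.5, -0.4, 160.6]
ft_force: [4.0, 34.5, 4.9]
grip_width: 0.0124
```

Run:
```python
from h import *
snapshot("wrist")
n=now();s=sense();print(s['ft_force'],s['moment'],s['tcp_pos'],s['eef_rot'],s['grip_width'])
for a in (90,92,95):delta(n,grip_pose(1,a))
```

```text
[-1.17522374 15.96131077  6.64363229] [ 3.05387475 -0.0184422   1.38655526] [0.64564973 0.02548781 0.11353588] [179.45237993  -0.41811096 160.29971937] 0.012918566382919876
 dx -0.0003 dy -0.0006 wz -2.9 -> [0.6457 0.0249] 163.2
 dx -0.0003 dy -0.0021 wz -0.9 -> [0.6452 0.0234] 161.2
 dx -0.0003 dy -0.0044 wz 2.1 -> [0.6444 0.0212] 158.2
```

Emit:
step_arm(
  deltas=[
    [[0, 0, 0, 0, 0, 0], [0, 0, 0, 0, 0, 0], [0, 0, -0.02, 0, 0, 0], [0, 0, -0.06, 0, 0, -8], [0.045, -0.035, -0.065, 0, 0, -18], [0.09, -0.07, -0.065, 0, 0, -28], [0.14, -0.109, -0.065, 0, 0, -38], [0.161, -0.125, -0.065, 0, 0, -48]],
  ],
  jaw=-0.2,
)

```text
time: 19.9
tcp_pos: [0.4495, -0.0393, 0.1789]
eef_rot: [179.4, 0.1, -151.4]
ft_force: [0.1, -0.2, 0.7]
grip_width: 0.0514
```

Run:
```python
from h import *
snapshot("wrist");snapshot("wrist")
delta(now(),grip_pose(3,45));s=sense();print(s['ft_force'],s['tcp_pos'],s['eef_rot'],s['grip_width'])
```

```text
dx -0.0005 dy -0.0049 wz 0.3 -> [ 0.4526 -0.0434] 208.2
[-0.12001688 -0.14557686  0.36824436] [ 0.44991617 -0.0393231   0.17914007] [ 1.79359940e+02  1.15942905e-01 -1.51532400e+02] 0.05103733593111233
```

Emit:
step_arm(
  deltas=[
    [[-0.001, -0.005, 0.01, 0.6, 0, 0], [-0.001, -0.005, 0.03, 0.6, 0, 0], [-0.001, -0.005, 0.05, 0.6, 0, 0], [-0.001, -0.005, 0.067, 0.6, 0, 0], [-0.001, -0.005, 0.067, 0.6, 0, 0], [-0.001, -0.005, 0.067, 0.6, 0, 0], [-0.001, -0.005, 0.067, 0.6, 0, 0], [-0.001, -0.005, 0.067, 0.6, 0, 0]],
  ],
)

```text
time: 21.0
tcp_pos: [0.4533, -0.0426, 0.1125]
eef_rot: [180.0, 0.1, -151.5]
ft_force: [0.8, -0.8, 0.3]
grip_width: 0.0514
```

Run:
```python
from h import *
n=now();s=sense();print(s['ft_force'],s['tcp_pos'],s['eef_rot'])
for a in (45,55,65,75,85,92):delta(n,grip_pose(3,a))
```

```text
[ 0.80049328 -0.79805911  0.28305442] [ 0.45325009 -0.04257421  0.11248045] [ 1.79993386e+02  1.49041939e-01 -1.51537444e+02]
 dx 0.0009 dy -0.0004 wz 0.3 -> [ 0.4526 -0.0434] 208.2
 dx 0.0002 dy 0.0072 wz 10.3 -> [ 0.4496 -0.0363] 198.2
 dx -0.0018 dy 0.0146 wz 20.3 -> [ 0.4479 -0.0288] 188.2
 dx -0.0051 dy 0.0216 wz 30.3 -> [ 0.4474 -0.0212] 178.2
 dx -0.0095 dy 0.0278 wz 40.3 -> [ 0.4483 -0.0136] 168.2
 dx -0.0132 dy 0.0317 wz 47.3 -> [ 0.4498 -0.0084] 161.2
```

Emit:
step_arm(
  deltas=[
    [[0.001, 0, 0, 0, 0, 0], [0.001, 0, 0, 0, 0, 0], [0.001, 0, 0, 0, 0, 0], [0, 0.007, 0, 0, 0, 10], [-0.002, 0.015, 0, 0, 0, 20], [-0.005, 0.022, 0, 0, 0, 30], [-0.009, 0.028, 0, 0, 0, 40], [-0.013, 0.032, 0, 0, 0, 47]],
  ],
  jaw=1,
)

```text
time: 22.0
tcp_pos: [0.449, -0.008, 0.1127]
eef_rot: [179.9, 0.1, 161.2]
ft_force: [-11.1, -24.9, 7.8]
grip_width: 0.0127
```

Run:
```python
from h import *
snapshot("wrist")
n=now();s=sense();print(s['ft_force'],s['moment'],s['tcp_pos'],s['eef_rot'],s['grip_width'])
for a in (88,90,92):delta(n,grip_pose(3,a))
delta(n,grip_pose(2,45))
```

```text
[-5.14653409 -1.44412163  7.75944226] [-0.28998369  1.03001057  1.21203689] [ 0.44886432 -0.0083607   0.11268554] [-1.79953914e+02  7.58773088e-02  1.60909903e+02] 0.012542181471845559
 dx -0.001 dy -0.0028 wz -4.3 -> [ 0.4489 -0.0113] 165.2
 dx -0.0009 dy -0.0013 wz -2.3 -> [ 0.4493 -0.0099] 163.2
 dx -0.0009 dy 0.0003 wz -0.3 -> [ 0.4498 -0.0084] 161.2
 dx -0.1671 dy -0.0258 wz 42.7 -> [ 0.5984 -0.0874] 118.2
```

Emit:
step_arm(
  deltas=[
    [[0, 0.001, 0, 0, 0, 1], [-0.001, 0.002, 0, 0, 0, 2], [-0.001, 0.002, 0, 0, 0, 2], [-0.001, 0.002, 0, 0, 0, 2], [-0.001, 0.002, 0, 0, 0, 2], [-0.001, 0.002, 0, 0, 0, 2], [-0.001, 0.002, 0, 0, 0, 2], [-0.001, 0.002, 0, 0, 0, 2]],
  ],
)

```text
time: 23.05
tcp_pos: [0.449, -0.008, 0.1127]
eef_rot: [-179.7, 0.0, 159.0]
ft_force: [-11.1, -13.4, 9.0]
grip_width: 0.013
```

Run:
```python
from h import *
n=now();s=sense();print(s['ft_force'],s['moment'],s['tcp_pos'],s['eef_rot'],s['grip_width'])
delta(n,grip_pose(2,45))
```

```text
[-11.13387587 -13.35277019   8.98680645] [-2.61677819  2.0938739   1.72795311] [ 0.44901859 -0.00801903  0.11271508] [-1.79694571e+02  5.43795893e-03  1.58970226e+02] 0.013000205708255655
 dx -0.1679 dy -0.0205 wz 40.8 -> [ 0.5984 -0.0874] 118.2
```

Emit:
step_arm(
  deltas=[
    [[0, 0, 0, 0, 0, 0], [0, 0, 0, 0, 0, 0], [0, 0, -0.02, 0, 0, 0], [0, 0, -0.06, 0, 0, 5], [-0.045, -0.006, -0.065, 0, 0, 14], [-0.09, -0.012, -0.065, 0, 0, 23], [-0.14, -0.018, -0.065, 0, 0, 32], [-0.168, -0.021, -0.065, 0, 0, 41]],
  ],
  jaw=-0.2,
)

```text
time: 24.05
tcp_pos: [0.6002, -0.0886, 0.1773]
eef_rot: [-179.8, 0.2, 117.6]
ft_force: [-0.6, 1.3, -0.4]
grip_width: 0.0514
```

Run:
```python
from h import *
snapshot("wrist");snapshot("wrist")
delta(now(),grip_pose(2,45));s=sense();print(s['ft_force'],s['tcp_pos'],s['eef_rot'],s['grip_width'])
```

```text
dx 0.0021 dy -0.0011 wz -0.5 -> [ 0.5984 -0.0874] 118.2
[-0.6048807  -0.747059   -1.50049475] [ 0.60036039 -0.08869842  0.17692859] [-179.78490722    0.20022118  117.71990402] 0.05110206184549322
```

Emit:
step_arm(
  deltas=[
    [[0.002, -0.001, 0.01, 0, 0, 0], [0.002, -0.001, 0.03, 0, 0, 0], [0.002, -0.001, 0.05, 0, 0, 0], [0.002, -0.001, 0.065, 0, 0, 0], [0.002, -0.001, 0.065, 0, 0, 0], [0.002, -0.001, 0.065, 0, 0, 0], [0.002, -0.001, 0.065, 0, 0, 0], [0.002, -0.001, 0.065, 0, 0, 0]],
  ],
)

```text
time: 25.15
tcp_pos: [0.5987, -0.0878, 0.1124]
eef_rot: [-179.8, 0.2, 117.7]
ft_force: [0.0, -0.2, 0.5]
grip_width: 0.051
```

Run:
```python
from h import *
n=now();s=sense();print(s['ft_force'],s['tcp_pos'],s['eef_rot'])
for a in (45,55,65,75,85,93):delta(n,grip_pose(2,a))
```

```text
[ 0.0467988  -0.19044463  0.51032889] [ 0.59866252 -0.08777043  0.11235348] [-179.816306      0.22996578  117.72351452]
 dx 0.0005 dy -0.0001 wz -0.5 -> [ 0.5984 -0.0874] 118.2
 dx 0.0011 dy -0.0077 wz 9.5 -> [ 0.5913 -0.0904] 108.2
 dx 0.003 dy -0.0151 wz 19.5 -> [ 0.5838 -0.0921] 98.2
 dx 0.0062 dy -0.0221 wz 29.5 -> [ 0.5762 -0.0926] 88.2
 dx 0.0106 dy -0.0284 wz 39.5 -> [ 0.5686 -0.0917] 78.2
 dx 0.0148 dy -0.0329 wz 47.5 -> [ 0.5627 -0.09  ] 70.2
```

Emit:
step_arm(
  deltas=[
    [[0, 0, 0, 0, 0, 0], [0, 0, 0, 0, 0, 0], [0, 0, 0, 0, 0, 0], [0.001, -0.008, 0, 0, 0, 10], [0.003, -0.015, 0, 0, 0, 20], [0.006, -0.022, 0, 0, 0, 30], [0.011, -0.029, 0, 0, 0, 40], [0.015, -0.034, 0, 0, 0, 48]],
  ],
  jaw=1,
)

```text
time: 26.15
tcp_pos: [0.5643, -0.0904, 0.113]
eef_rot: [179.6, 0.2, 69.5]
ft_force: [34.9, -1.3, -21.5]
grip_width: 0.0126
```

Run:
```python
from h import *
snapshot("wrist")
n=now();s=sense();print(s['ft_force'],s['moment'],s['tcp_pos'],s['eef_rot'],s['grip_width'])
for a in (88,90,92):delta(n,grip_pose(2,a))
delta(n,grip_pose(4,45))
```

```text
[ 20.41391262  -1.08813128 -15.57252664] [ 0.04927599 -3.58682514  1.54939611] [ 0.56452045 -0.09049045  0.11296515] [1.79562420e+02 1.46292278e-01 6.91299736e+01] 0.012968886564643586
 dx 0.0001 dy 0.0019 wz -6.1 -> [ 0.5663 -0.0911] 75.2
 dx -0.0001 dy 0.0004 wz -4.1 -> [ 0.5649 -0.0907] 73.2
 dx -0.0002 dy -0.0011 wz -2.1 -> [ 0.5634 -0.0902] 71.2
 dx 0.156 dy -0.1321 wz -49.1 -> [0.4966 0.1024] 118.2
```

Emit:
step_arm(
  deltas=[
    [[0, 0, 0, 0, 0, 0], [0, 0, 0, 0, 0, 0], [0, 0, -0.02, 0, 0, 0], [0, 0, -0.06, 0, 0, -9], [0.045, -0.038, -0.065, 0, 0, -19], [0.09, -0.076, -0.065, 0, 0, -29], [0.135, -0.114, -0.065, 0, 0, -39], [0.156, -0.132, -0.065, 0, 0, -49]],
  ],
  jaw=-0.2,
)

```text
time: 27.2
tcp_pos: [0.4948, 0.1048, 0.1766]
eef_rot: [179.9, 0.4, 118.6]
ft_force: [-0.4, -1.2, 0.1]
grip_width: 0.0513
```

Run:
```python
from h import *
snapshot("wrist");snapshot("wrist")
delta(now(),grip_pose(4,45));s=sense();print(s['ft_force'],s['tcp_pos'],s['eef_rot'],s['grip_width'])
```

```text
dx -0.0028 dy 0.0003 wz 0.3 -> [0.4966 0.1024] 118.2
[ 0.52686754  0.18984822 -0.23616482] [0.49502264 0.10472354 0.17665076] [179.85318067   0.39606619 118.5443264 ] 0.051263654931164304
```

Emit:
step_arm(
  deltas=[
    [[-0.003, 0, 0.01, 0, 0, 0], [-0.003, 0, 0.03, 0, 0, 0], [-0.003, 0, 0.05, 0, 0, 0], [-0.003, 0, 0.065, 0, 0, 0], [-0.003, 0, 0.065, 0, 0, 0], [-0.003, 0, 0.065, 0, 0, 0], [-0.003, 0, 0.065, 0, 0, 0], [-0.003, 0, 0.065, 0, 0, 0]],
  ],
)

```text
time: 28.3
tcp_pos: [0.497, 0.1017, 0.112]
eef_rot: [179.8, 0.4, 118.5]
ft_force: [0.1, -0.1, -1.1]
grip_width: 0.0511
```

Run:
```python
from h import *
n=now();s=sense();print(s['ft_force'],s['tcp_pos'],s['eef_rot'])
for a in (45,55,65,75,85,94):delta(n,grip_pose(4,a))
```

```text
[ 0.10748425 -0.07616738 -1.12737885] [0.49702744 0.10173404 0.11202704] [179.81959963   0.41435166 118.53357877]
 dx 0.0007 dy -0.0 wz 0.3 -> [0.4966 0.1024] 118.2
 dx 0.0 dy 0.0076 wz 10.3 -> [0.5037 0.1054] 108.2
 dx -0.002 dy 0.015 wz 20.3 -> [0.5112 0.1071] 98.2
 dx -0.0053 dy 0.0219 wz 30.3 -> [0.5188 0.1076] 88.2
 dx -0.0097 dy 0.0282 wz 40.3 -> [0.5264 0.1067] 78.2
 dx -0.0146 dy 0.0331 wz 49.3 -> [0.5331 0.1047] 69.2
```

Emit:
step_arm(
  deltas=[
    [[0.001, 0, 0, 0, 0, 0], [0.001, 0, 0, 0, 0, 0], [0.001, 0, 0, 0, 0, 0], [0, 0.008, 0, 0, 0, 10], [-0.002, 0.015, 0, 0, 0, 20], [-0.005, 0.022, 0, 0, 0, 30], [-0.01, 0.028, 0, 0, 0, 40], [-0.015, 0.034, 0, 0, 0, 49]],
  ],
  jaw=1,
)

```text
time: 29.3
tcp_pos: [0.5315, 0.1062, 0.112]
eef_rot: [179.9, 0.1, 69.3]
ft_force: [-38.4, 15.9, 34.3]
grip_width: 0.0129
```

Run:
```python
from h import *
snapshot("wrist")
n=now();s=sense();print(s['ft_force'],s['moment'],s['tcp_pos'],s['eef_rot'],s['grip_width'])
for a in (88,90,92):delta(n,grip_pose(4,a))
t=np.radians(YAW0);delta(n,(CV,118.2),'hub')
```

```text
[-20.17759415   9.66296814  25.95639055] [1.88303489 3.63412825 1.00531647] [0.53095553 0.1058747  0.11197774] [1.79998327e+02 1.38685113e-01 6.88886250e+01] 0.01297325353431961
 dx -0.0006 dy -0.0022 wz -6.3 -> [0.5287 0.1061] 75.2
 dx -0.0004 dy -0.0007 wz -4.3 -> [0.5301 0.1057] 73.2
 dx -0.0004 dy 0.0008 wz -2.3 -> [0.5316 0.1052] 71.2
hub dx -0.0858 dy 0.0509 wz -49.3 -> [0.5475 0.0075] 118.2
```

Emit:
step_arm(
  deltas=[
    [[0, 0, 0, 0, 0, 0], [0, 0, 0, 0, 0, 0], [0, 0, -0.02, 0, 0, 0], [0, 0, -0.06, 0, 0, 0], [-0.03, 0.013, -0.1, 0, 0, 0], [-0.06, 0.026, -0.14, 0, 0, 0], [-0.09, 0.04, -0.18, 0, 0, 0], [-0.11, 0.05, -0.19, 0, 0, 0]],
  ],
  jaw=-0.2,
)

```text
time: 30.35
tcp_pos: [0.539, -0.0159, 0.3047]
eef_rot: [179.8, 0.1, 68.9]
ft_force: [0.4, -0.2, -0.1]
grip_width: 0.0512
```

Run:
```python
from h import *
snapshot("wrist");snapshot("wrist")
s=sense();p,d=snapshot("wrist");cv2.imwrite("pics/w5.png",p[:,:,::-1]);P=cloud("wrist",d,s);geom(P,d>0)
th=np.radians(YAW0);yv=np.array([-np.sin(th),np.cos(th)])
for k in (.07,.10,.12):delta(now(),(CV+yv*k,YAW0+90),f"vise y {k}")
print(s['tcp_pos'],s['eef_rot'])
```

```text
centre [0.5483 0.0086] yaw -16.83 -16.78
bolt 1 turn deg 89.5 heading -16.4 n 688
bolt 2 turn deg 90.6 heading -107.4 n 450
bolt 3 turn deg 89.7 heading 163.5 n 543
bolt 4 turn deg 90.4 heading 72.8 n 808
vise y 0.07 dx 0.0941 dy -0.0051 wz -4.4 -> [0.5677 0.0745] 73.2
vise y 0.1 dx 0.124 dy -0.0074 wz -4.4 -> [0.5764 0.1032] 73.2
vise y 0.12 dx 0.144 dy -0.009 wz -4.4 -> [0.5822 0.1224] 73.2
[ 0.53893231 -0.01624278  0.30326749] [1.79855798e+02 1.42887967e-01 6.87746313e+01]
```

View pics/w5.png

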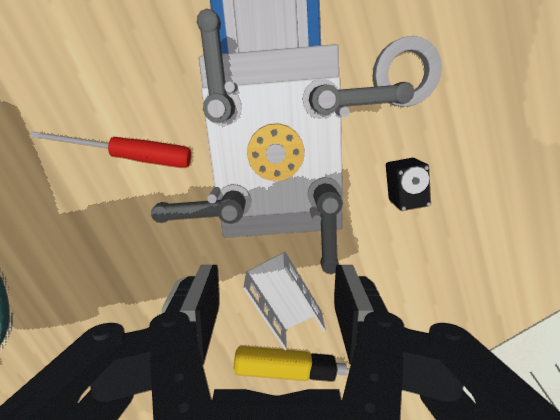

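All four levers are against their pins (measured turns 89.5 to 90.6°), and the bystanders are in place. Now I'll close the fingers and come down between the housing and the tab.

Emit:
step_arm(
  deltas=[
    [[0.05, -0.003, 0, 0, 0, -2], [0.1, -0.006, 0, 0, 0, -4], [0.144, -0.009, 0.02, 0, 0, -4], [0.144, -0.009, 0.07, 0, 0, -4], [0.144, -0.009, 0.12, 0, 0, -4], [0.144, -0.009, 0.17, 0, 0, -4], [0.144, -0.009, 0.205, 0, 0, -4], [0.144, -0.009, 0.208, 0, 0, -4]],
  ],
  jaw=1,
)

```text
time: 31.5
tcp_pos: [0.5801, 0.1226, 0.0915]
eef_rot: [-179.8, 0.2, 72.9]
ft_force: [-0.5, -0.4, 0.2]
grip_width: 0.0
```

Run:
```python
from h import *
snapshot("side")
s=sense();th=np.radians(YAW0);yv=np.array([-np.sin(th),np.cos(th)])
for k in (.12,.14,.184,.19):delta(now(),(CV+yv*k,YAW0+90),f"vise y {k}")
print(s['tcp_pos'],s['eef_rot'],s['ft_force'],s['grip_width'])
```

```text
vise y 0.12 dx 0.0002 dy 0.001 wz -0.3 -> [0.5822 0.1224] 73.2
vise y 0.14 dx 0.0202 dy 0.0009 wz -0.3 -> [0.588  0.1415] 73.2
vise y 0.184 dx 0.0642 dy 0.0007 wz -0.3 -> [0.6007 0.1836] 73.2
vise y 0.19 dx 0.0702 dy 0.0006 wz -0.3 -> [0.6024 0.1894] 73.2
[0.58113055 0.12251832 0.09301777] [-179.90541715    0.18932649   72.85116149] [-0.18321224  0.17911996 -0.10977934] -0.0005730321060733947
```

Emit:
step_arm(
  deltas=[
    [[0.01, 0.001, 0, 0, 0, 0], [0.018, 0.001, 0, 0, 0, 0], [0.026, 0.001, 0, 0, 0, 0], [0.034, 0.001, 0, 0, 0, 0], [0.042, 0.001, 0, 0, 0, 0], [0.05, 0.001, 0, 0, 0, 0], [0.056, 0.001, 0, 0, 0, 0], [0.06, 0.001, 0, 0, 0, 0]],
  ],
)

```text
time: 32.55
tcp_pos: [0.5998, 0.1799, 0.0928]
eef_rot: [-179.9, 0.2, 72.9]
ft_force: [-1.5, -2.8, 3.2]
grip_width: -0.0003
```

Emit:
step_arm(
  deltas=[
    [[0.001, 0, 0, 0, 0, 0], [0.002, 0, 0, 0, 0, 0], [0.003, 0, 0, 0, 0, 0], [0.004, 0, 0, 0, 0, 0], [0.005, 0, 0, 0, 0, 0], [0.005, 0, 0, 0, 0, 0], [0.005, 0, 0, 0, 0, 0], [0.005, 0, 0, 0, 0, 0]],
  ],
)

```text
time: 33.55
tcp_pos: [0.6012, 0.1846, 0.0927]
eef_rot: [-179.9, 0.2, 72.9]
ft_force: [-1.8, -4.4, 2.1]
grip_width: -0.0001
```

Run:
```python
from h import *
s=sense();th=np.radians(YAW0);yv=np.array([-np.sin(th),np.cos(th)])
print(s['tcp_pos'],(s['tcp_pos'][:2]-CV)@yv,s['ft_force'])
```

```text
[0.60119476 0.1846221  0.09268199] 0.1850819292526001 [-1.76236105 -4.40997137  2.14744399]
```

Still only friction force, so I'll continue in small steps until the force rises.

Emit:
step_arm(
  deltas=[
    [[0.001, 0, 0, 0, 0, 0], [0.002, 0, 0, 0, 0, 0], [0.003, 0, 0, 0, 0, 0], [0.003, 0, 0, 0, 0, 0], [0.004, 0, 0, 0, 0, 0], [0.004, 0, 0, 0, 0, 0], [0.004, 0, 0, 0, 0, 0], [0.004, 0, 0, 0, 0, 0]],
  ],
)

```text
time: 34.55
tcp_pos: [0.6012, 0.1848, 0.0927]
eef_rot: [-179.9, 0.6, 72.7]
ft_force: [-9.7, -31.4, 10.5]
grip_width: 0.0002
```

The jaw is on its end stop: the tool did not move and the force rose to 33 N. I'll back off, rise and look.

Emit:
step_arm(
  deltas=[
    [[-0.008, 0, 0, 0, 0, 0], [-0.02, 0, 0, 0, 0, 0], [-0.03, 0, -0.03, 0, 0, 0], [-0.05, 0, -0.08, 0, 0, 0], [-0.08, 0, -0.13, 0, 0, 0], [-0.11, 0, -0.18, 0, 0, 0], [-0.13, 0, -0.22, 0, 0, 0], [-0.14, 0, -0.24, 0, 0, 0]],
  ],
)

```text
time: 35.55
tcp_pos: [0.5609, 0.0527, 0.3366]
eef_rot: [179.9, 0.6, 72.7]
ft_force: [0.3, -0.2, -0.1]
grip_width: 0.0003
```

Run:
```python
from h import *
snapshot("wrist");snapshot("wrist")
s=sense();p,d=snapshot("wrist");cv2.imwrite("pics/w6.png",p[:,:,::-1]);P=cloud("wrist",d,s);geom(P,d>0)
print(s['time'],s['tcp_pos'],s['ft_force'])
```

```text
centre [0.5485 0.0092] yaw -16.77 -16.77
bolt 1 turn deg 89.1 heading -15.8 n 485
bolt 2 turn deg 87.2 heading -104.0 n 216
bolt 3 turn deg 89.6 heading 163.6 n 412
bolt 4 turn deg 90.2 heading 73.0 n 533
tab vise x -0.0301 0.0292 y [0.1935 0.1951 0.1994] ztop 0.1116
35.65 [0.56131136 0.05282845 0.33624457] [ 0.56273141  0.18877458 -0.78017374]
```

View pics/w6.png

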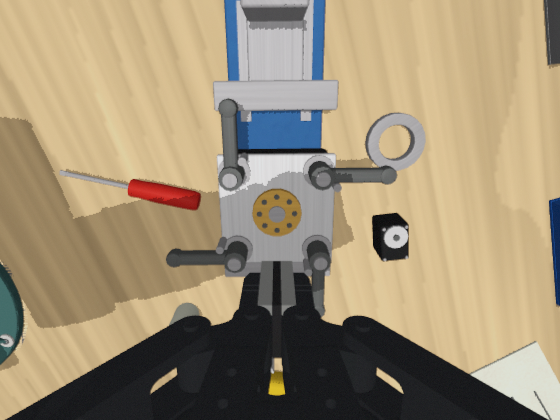

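The jaw plate at (275,95) has moved clear of the housing, with the tab's inner face at about 195 mm (45 mm open). The levers are tight; lever 2 is partly hidden by the finger, but an earlier clear view gave 90.6°. The robot is free of everything, so I'm handing in.

```bash
python3 -c "
from bench import *
print(finish_job())"
```

```text
the job is handed in; nothing more can be done
None
```

The job is done and handed in at about 36 s of robot time, inside the 67 s limit.

- **Levers:** I gripped each lever and turned it in the order 1, 3, 2, 4, first to the diagonal. I then repeated the same order up to each stop pin.
- **Vise jaw:** After that I pushed the jaw open by its tab with closed fingers until it hit its end stop. The force rose to 33 N with no further movement.

**Checks**
- **After pass one:** the camera read 42.0, 44.6 and 42.4° for bolts 1, 3 and 4. Bolt 2 read 15° because a finger hid it. The picture and the gripper angle put it at about 45°.
- **After pass two:** the camera read 89.5, 90.6, 89.7 and 90.4° for bolts 1 to 4, and each lever blocked against its pin.
- **Final view:** the turns were 89.1, 87.2, 89.6 and 90.2°. The 87.2° is bolt 2, again partly hidden by the finger. The tab's inner face was at about 195 mm, which is 45 mm open.
- **Bystanders:** they looked undisturbed wherever they were in view. The rotary tool, the bottle and the bracket were mostly or wholly hidden in the final picture, so I did not recheck those at the very end.

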